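# Catch the falling box cover and lower it shut

## Robot

A 6-joint arm with a two-finger parallel gripper is mounted at the origin on a cart in front of the work surface, level with it; the furniture and walls round the work are solid. World frame = base frame: x ahead of the robot, y to its left, z up, the work surface at z = 0. Lengths are in m, angles in rad, forces in N, time in s.
With the tool pointing down it reaches from about 0.25 to 0.725 m from the base axis. Payload 4 kg.
Tool frame: the origin (TCP) lies midway between the tips of the shut fingers; the grasp point (between the pads) lies bot.pinch_z behind it (bot.pinch_z is the distance from the TCP to the grasp point, in m); z points along the fingers, y is the direction in which the jaws open and shut (so a half turn about z gives the same grasp; the last joint's range is limited). The gripper opens to 85 mm and grips with 20 to 120 N. Pads are 22 mm wide; open, the fingers measure 114 mm over their backs; the gripper's body (76 mm by 85 mm) begins 54 mm behind the grasp point. The pads swing forward as they close: fully open they stand 13 mm farther back than shut.
Start: joints at [-1.297, 0.241, 0.005, 1.335, 0, 1.571], TCP at [0.135, -0.481, 0.231] pointing down, gripper open.
Joint ranges: [-2.72, 2.72], [-1.05, 1.87], [-1.09, 1.28], [-1.99, 2.15], [-1.42, 1.44], [-3.14, 3.14]. Speed limits (rad/s): [2.79, 2.79, 3.14, 3.14, 3.14, 3.14].

## Interface

Orientations are given as a unit quaternion [x, y, z, w].
In Python, from workcell import bot gives the robot as it stands. The module is installed in compiled form; this text tells all that it offers.
- The arm moves only by the tool move_arm, never from a script. Its argument "series" is a list that holds one entry, the list of rows, each a list of 7 numbers: the shift along the world's x, y, z in cm, then the turn, a rotation vector about the world's x, y, z in degrees, then the opening, from 0 (shut) to 1 (fully open). A call has exactly 5 rows; each row shifts and turns the pose as measured when the row begins; what a row does not reach is not made up. A row lasts 1/10 s, in which the tool goes at most 50 mm and 8.59 degrees, less where a joint would pass 70% of its speed; a pose out of reach is approached as far as the arm can. A call with a gripper value outside its range is refused whole. The fingers move at their own pace and stop on an object; the grip force is fixed at half the most. Time passes only in rows, so rows that do not move let the fingers close, or fill a call up. It gives the time, the measured TCP pose, the force and the opening at its end, in the units of the state.
- bot.get_obs(): the state, without advancing time (a new reading comes with each control period).
- bot.camera(name): name is "scene" or "top" or "wrist"; returns (picture, depth): 480x640x3 uint8, red, green, blue; 480x640 float32, m along the optical axis (not along the pixel's ray), 0 where there is no reading.
- bot.camera_info(name): a dict with "vfov" (degrees; the focal length in pixels is half the picture's height over the tangent of half this angle, whatever the lens; pixels are square), "cx", "cy" (the principal point, pixels), "k1" (the pictures are not rectified: a ray, as slopes to the right and down, at radius r is drawn at 1 + k1 r^2 times it, then the intrinsics apply), "cam_to_world" (4x4, takes a point from camera to world coordinates); the wrist camera has in their place "tool_from_camera" (4x4, takes a point from camera to tool coordinates, whose origin is the TCP and whose axes are the flange's). Camera axes: x right, y down, z forward; pixel columns grow to the right and rows downward; lengths in m; the calibration is good to about 2 mm. A picture is of the moment at which its call begins: read the wrist's pose just before it. camera_info takes no time and is no camera call.
- bot.job_done(): hands the job in, once; it reports no verdict.
Trained networks look in the newest picture that a camera, given by its name, has taken for a name from the list of things; names that differ only in an ending like _2 or _b are one class to them, and where a whole thing is asked for, a point or a joint stands for the part that bears it (a point fixed in the world has none). Each returns a list of dicts, best first, with "confidence" (0 to 1); they miss things now and then, are a little off and sometimes report something else, mostly with a low value. They report only what shows in the picture. A call takes as long as a camera call.
- bot.find_in(camera, target): "at" ([x, y, z] in m, in world coordinates, good to about 4 mm: the middle of the surface that is visible of it).
The state is a dict: "clock": time; "joint_pos": joint angles; "joint_vel": joint speeds; "tau": joint torques, N m; "eef_pos": TCP position; "tool_rot": TCP orientation; "ft_force": force on the tool from outside, world axes, zero at the start; "ft_torque": the same for the moment, N m; "grip_width": finger opening in m.
Only numpy, scipy, OpenCV 4.12 (cv2) and the standard library are available. Lean on these libraries where they do the work, as an engineer would, in place of code of your own. Each camera call takes 0.05 s, during which the arm holds its last target.

## Task

Push the open cover of the vial box forward past upright from behind, let go so that it falls on its own, and catch it from below on the back of the fingers while it is still well open, stopping it there for a moment. Then lower it on the fingers gently until it lies fully shut - only the last few millimetres may be left to the slow hinge - and draw the hand away. Do not pinch or grasp the cover at any time, do not press on it hard, and leave the things round the box where they are.

Things in the scene. Friction and masses are not known exactly. Their poses are not given: they have to be found in the camera images.
- vial_box: grey box, 120 mm deep (x) x 200 mm wide (y) x 70 mm high to its rim, fixed to the worktop, four brown vials standing inside below the rim. Origin: centre of its underside, on the worktop. Its front wall looks to the robot's left. Own x points from the front wall to the hinge (to the right), y along the hinge, z up. 0.1 m in front of it is free.
- cover (a joint): cover's hinge angle, rad: 0 = shut flat on the rim, 1.57 upright; starts leaning back near its stop at 1.83. Damped hinge (0.5 N m s/rad, friction 0.012 N m; cover 0.36 kg): pushed forward past about 1.5 it falls shut by itself, from 1.4 in about 5.5 s, creeping at first, up to 0.5 rad/s. The cover is flat, 204 mm wide, 10 mm thick in two 5 mm plates.
- cover_hinge (a point): point on the hinge axis at mid width: box frame x = +63 mm, y = 0, z = 70 mm. The cover's underside lies in the plane through the hinge axis.
- cover_lip (a point): middle of the cover's free edge, on its underside, 148 mm from the hinge axis. Shut, it lies at box frame x = -85 mm, z = 70 mm: the front 25 mm of the cover stand out in front of the front wall as a lip that fingers can support from below until the cover is shut.
- cover_under: white lower plate of the cover (5 mm), the side that looks into the box when shut and to the front (left) when open; it reaches from the hinge to the free edge, 148 mm. Origin on the hinge axis at mid width; turns with the cover. Shut, its own axes are those of the box.
- cover_top: grey upper plate of the cover (5 mm, on top of the white one), the outside: it faces up when shut and to the back (right) when open; its front edge ends 142 mm from the hinge axis. Origin on the hinge axis at mid width, as for the white plate.
- weighing_bottle_1: low glass weighing bottle with a knobbed lid, 43x43x53 mm, loose on the worktop, a bystander; origin: centre of its underside.
- indicator_1: small brown dropper bottle with a black cap, 34x35x72 mm, loose on the worktop, a bystander; origin: centre of its underside.
- petri_dish_1: flat round petri dish, 67x67x13 mm, loose on the worktop, a bystander; origin: centre of its underside.
- strip_box: small white carton, 40x60x20 mm, loose on the worktop, a bystander; origin: centre of its underside.
- conical_flask: conical glass flask, 64x64x102 mm, loose on the worktop, a bystander; origin: centre of its underside.
- beaker_100: small glass beaker, 55x57x70 mm, loose on the worktop, a bystander; origin: centre of its underside.
- bench_timer: white bench timer standing on its edge, 24x62x62 mm, loose on the worktop, a bystander; origin: centre of its underside.

How it is judged:
By the outcome, as a careful person would: the job done as asked, in the order asked, and still so for the second after the job is handed in, with the robot touching nothing.
It also fails if it takes over 59 s, if anything falls off the work surface, if the arm or the gripper's body presses on something with over 40 N, if the wrist force passes 120 N, or if a joint passes its speed limit or range.

## Working session

There is one attempt and no reset: what is moved stays moved. The work goes in short steps, Python scripts to look and compute and a tool call to move; the robot and the scene stay as the last step left them, time stands still between calls to the robot, and variables do not carry over. Pictures are saved under pics/ and viewed, and the job is handed in when it is done.

Besides the shell and the picture viewer there is one more tool, called after "Request:" in YAML: its name, and indented under it one key for each argument. move_arm: Moves the arm, as the interface text tells. Its arguments: {"type":"object","properties":{"series":{"type":"array","items":{"type":"array","items":{"type":"array","items":{"type":"number"}}}}},"required":["series"]}

```bash
mkdir -p pics; ls
cat > h.py <<'E'
from workcell import bot
import numpy as np, cv2
np.set_printoptions(precision=4,suppress=True)
def snap(cam,fn):
    p,d=bot.camera(cam); cv2.imwrite('pics/'+fn,p[:,:,::-1]); return p,d
def unproj(cam,u,v,d):
    i=bot.camera_info(cam); f=240/np.tan(np.radians(i['vfov'])/2)
    x=(np.asarray(u,float)-i['cx'])/f; y=(np.asarray(v,float)-i['cy'])/f
    xu,yu=x.copy(),y.copy()
    for _ in range(10):
        s=1+i['k1']*(xu**2+yu**2); xu,yu=x/s,y/s
    P=np.stack([xu*d,yu*d,d+0*xu],-1)
    T=np.array(i['cam_to_world']); return P@T[:3,:3].T+T[:3,3]
def st():
    o=bot.get_obs(); print(o['clock'],np.array(o['joint_pos']),np.array(o['eef_pos']),np.array(o['tool_rot']),np.array(o['ft_force']),o['grip_width'])
E
python3 - <<'E'
from h import *
st(); print(bot.pinch_z)
for c in ['scene','top']:
    p,d=snap(c,c+'0.png'); np.save('pics/'+c+'0.npy',d)
    print(c,bot.camera_info(c))
    for n in ['vial_box','cover_hinge','cover_lip','cover_under','cover_top','weighing_bottle_1','indicator_1','petri_dish_1','strip_box','conical_flask','beaker_100','bench_timer']:
        print(n,[(np.array(r['at']),round(r['confidence'],2)) for r in bot.find_in(c,n)[:2]])
st()
E
```

```text
pics
0.0 [-1.297   0.2414  0.0037  1.3352  0.      1.5708] [ 0.135  -0.4808  0.2304] [ 0.9906  0.1364 -0.0001 -0.001 ] [0.3282 0.0826 0.3565] 0.08538717746317798
0.0187
scene {'vfov': 56.81718895443537, 'cx': 329.8772205983979, 'cy': 243.1808052990482, 'k1': -0.08577466350962915, 'cam_to_world': array([[ 0.8637,  0.3467, -0.3659,  0.9219],
       [ 0.504 , -0.5836,  0.6367, -0.7953],
       [ 0.0072, -0.7343, -0.6787,  0.6179],
       [ 0.    ,  0.    ,  0.    ,  1.    ]])}
vial_box [(array([ 0.5585, -0.2177,  0.1491]), 0.36)]
cover_hinge [(array([ 0.5624, -0.226 ,  0.1538]), 0.61), (array([ 0.5595, -0.2199,  0.149 ]), 0.37)]
cover_lip [(array([ 0.5623, -0.2212,  0.155 ]), 0.73)]
cover_under [(array([ 0.5808, -0.2286,  0.2121]), 0.86)]
cover_top [(array([ 0.5596, -0.2171,  0.1466]), 0.71)]
weighing_bottle_1 [(array([ 0.5025, -0.2587,  0.0388]), 0.97)]
indicator_1 [(array([ 0.5772, -0.253 ,  0.04  ]), 0.95)]
petri_dish_1 [(array([ 0.5415, -0.4535,  0.0122]), 0.84)]
strip_box [(array([ 0.6103, -0.4574,  0.0211]), 0.74), (array([ 0.5629, -0.2215,  0.1568]), 0.7)]
conical_flask [(array([
[... 773 characters left out ...]
y([ 0.5297, -0.4488,  0.0158]), 0.35)]
cover_top [(array([ 0.5495, -0.2308,  0.21  ]), 0.77)]
weighing_bottle_1 [(array([ 0.4955, -0.2504,  0.0394]), 0.82)]
indicator_1 []
petri_dish_1 [(array([ 0.5298, -0.4505,  0.015 ]), 0.84)]
strip_box [(array([ 0.6038, -0.451 ,  0.0195]), 0.68)]
conical_flask [(array([ 0.693 , -0.3459,  0.041 ]), 0.93), (array([ 0.5472, -0.2299,  0.2123]), 0.41)]
beaker_100 [(array([ 0.57  , -0.242 ,  0.0515]), 0.75), (array([ 0.7033, -0.1137,  0.025 ]), 0.61)]
bench_timer [(array([ 0.7458, -0.0489,  0.0606]), 0.6)]
1.3 [-1.297   0.2406  0.005   1.3352 -0.      1.5708] [ 0.1352 -0.4814  0.2313] [ 0.9906  0.1365 -0.     -0.    ] [0.0261 0.8176 0.1769] 0.08581892066857279
```

View pics/scene0.png

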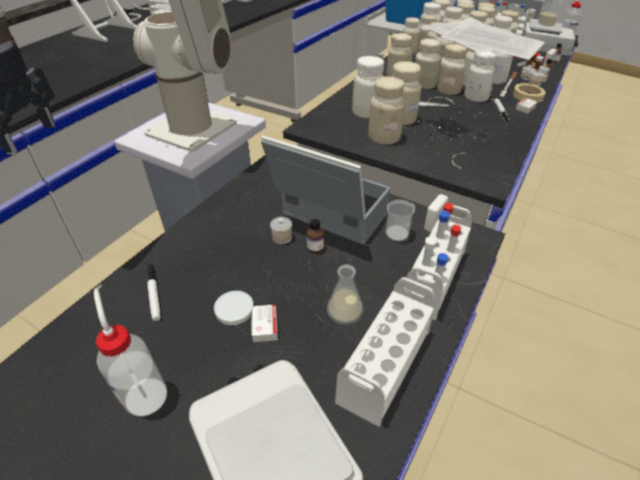

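View pics/top0.png

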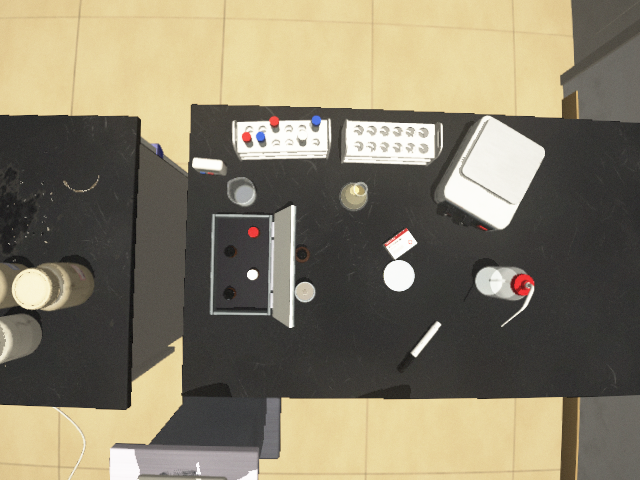

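The top view shows the grey box at columns 210–272, rows 213–314. Its cover is open to the right at columns 272–296, with the weighing bottle at (305,292) and the brown indicator at (302,254) just behind it. The scene view agrees. Next I'll measure the box and cover geometry from depth.

Run:
```python
from h import *
d=np.load('pics/top0.npy'); v,u=np.mgrid[0:480,0:640]; P=unproj('top',u,v,d)
D=np.load('pics/scene0.npy'); Q=unproj('scene',u,v,D)
print('table', P[350:390:10,250:450:40,2], Q[260:300:20,180:200:10,2])
# rim
m=(v>205)&(v<322)&(u>200)&(u<275)&(abs(P[...,2]-.07)<.012)
R=P[m]; print('rim',m.sum(),np.percentile(R,[1,50,99],axis=0)); 
pts=np.array([[x,y] for x,y in zip(R[:,0],R[:,1])],np.float32); print(cv2.minAreaRect(pts))
cv2.imwrite('pics/rim.png',(m*255).astype(np.uint8)[190:340,180:330].repeat(4,0).repeat(4,1))
# table edge and box near
print('edge of table col 230-600', [P[r,c] for r,c in [(396,250),(396,400)]])
# cover plane from scene (back face)
for nm,A,box in [('top',P,((.40,.70),(-.30,-.17),(.09,.25))),('scene',Q,((.40,.70),(-.30,-.17),(.09,.25)))]:
    k=np.ones(A.shape[:2],bool)
    for i,(a,b) in enumerate(box): k&=(A[...,i]>a)&(A[...,i]<b)
    X=A[k]; c=np.median(X,0)
    for _ in range(5):
        cc=X.mean(0); n=np.linalg.svd(X-cc,full_matrices=False)[2][2]; r=(X-cc)@n; X=X[abs(r)<max(.003,1.5*np.std(r))]
    if n[1]>0:n=-n
    print(nm,len(X),cc,n,'tilt',np.degrees(np.arcsin(n[2])),'yaw',np.degrees(np.arctan2(n[0],-n[1])), X.min(0),X.max(0), np.percentile(X,[1,99],axis=0))
```

```text
table [[-0.0013  0.0014  0.0019  0.9324  0.0007]
 [-0.0002  0.0008  0.0023  0.0014  0.017 ]
 [ 0.0029 -0.0012 -0.0006 -0.0005  0.0018]
 [-0.0033 -0.0014  0.0034 -0.0018  0.0013]] [[-0.0005  0.0012]
 [ 0.0001  0.0017]]
rim 1711 [[ 0.4523 -0.1907  0.0588]
 [ 0.5513 -0.1401  0.0699]
 [ 0.6515 -0.0668  0.0804]]
((0.5516665577888489, -0.12910103797912598), (0.2011197805404663, 0.12582021951675415), 0.3693527579307556)
edge of table col 230-600 [array([ 0.2698, -0.1425, -0.0018]), array([ 0.2736, -0.4647,  0.0003])]
top 2020 [ 0.5511 -0.2134  0.1642] [ 0.0063 -0.9644 -0.2642] tilt -15.321924111351997 yaw 0.37606823757630614 [ 0.4504 -0.2306  0.09  ] [ 0.6538 -0.1931  0.2163] [[ 0.4527 -0.2298  0.0919]
 [ 0.6518 -0.1939  0.215 ]]
scene 3839 [ 0.5556 -0.2202  0.1529] [ 0.0015 -0.9702 -0.2425] tilt -14.032719689582253 yaw 0.08710854943029764 [ 0.4474 -0.2351  0.0901] [ 0.6522 -0.2023  0.2123] [[ 0.4517 -0.2335  0.0916]
 [ 0.6503 -0.204   0.206 ]]
```

View pics/rim.png

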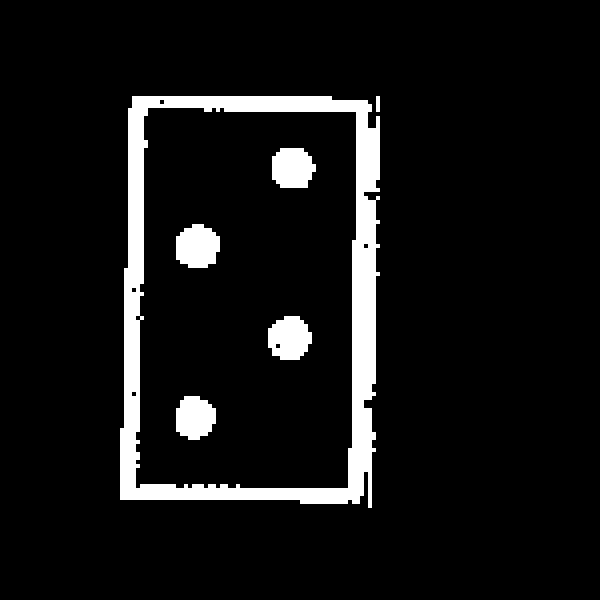

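The hinge comes out at y≈-0.189, z=0.07 from both views. The front wall is at y≈-0.066, and the cover spans x 0.45–0.654 at an angle of about 1.83. My plan is to hold the tool horizontal along +x with the jaws shut and stacked vertically, push from behind, slip out on the near side, and catch the cover under its lip.

```bash
cat >> h.py <<'E'
from scipy.spatial.transform import Rotation as Rn
RT=np.array([[0,0,1],[1,0,0],[0,1,0.]])  # columns x=+y, y=+z, z=+x
def rot(roll=0,pitch=0): # roll about tool axis: deg about world x ; pitch down deg about y
    return Rn.from_rotvec([np.radians(roll),0,0])*Rn.from_rotvec([0,np.radians(pitch),0])*Rn.from_matrix(RT)
def to(tgt):
    o=bot.get_obs(); return np.degrees((tgt*Rn.from_quat(o['tool_rot']).inv()).as_rotvec())
E
python3 - <<'E'
from h import *
r=to(rot()); print(r,np.linalg.norm(r))
E
```

```text
[-57.5917 -75.9968  57.5911] 111.39595318584541
```

Request:
move_arm:
  series:
    - [[2,1,0.5,-4.35,-5.7,4.35,0],[2,1,0.5,-4.35,-5.7,4.35,0],[2,1,0.5,-4.35,-5.7,4.35,0],[2,1,0.5,-4.35,-5.7,4.35,0],[2,1,0.5,-4.35,-5.7,4.35,0]]

```text
clock: 1.8
eef_pos: [0.24, -0.4326, 0.2567]
tool_rot: [0.896, 0.317, 0.219, 0.222]
ft_force: [-0.4, -1.1, -0.4]
grip_width: 0.0121
```

Request:
move_arm:
  series:
    - [[2,1,0,-4.35,-5.7,4.35,0],[2,1,0,-4.35,-5.7,4.35,0],[2,1,0,-4.35,-5.7,4.35,0],[2,1,0,-4.35,-5.7,4.35,0],[2,1,0,-4.35,-5.7,4.35,0]]

```text
clock: 2.3
eef_pos: [0.3387, -0.3821, 0.2626]
tool_rot: [0.688, 0.446, 0.399, 0.411]
ft_force: [-0.2, -1.9, -1.1]
grip_width: -0.0003
```

Run:
```python
from h import *
st();r=to(rot()); print(r,np.linalg.norm(r))
```

```text
2.3 [-1.3816 -0.0079 -0.8972 -0.1522  1.0338  1.1025] [ 0.3387 -0.3821  0.2626] [0.6877 0.446  0.3985 0.4114] [-0.1675 -1.9186 -1.0538] -0.0003245300633533083
[-13.2366 -18.7288  14.727 ] 27.25543493978337
```

Request:
move_arm:
  series:
    - [[2.5,2,-0.5,-3.3,-4.7,3.7,0],[2.5,2,-0.5,-3.3,-4.7,3.7,0],[2.5,2,-0.5,-3.3,-4.7,3.7,0],[2,2,-0.5,-3.3,-4.7,3.7,0],[0,1.5,-1,0,0,0,0]]

```text
clock: 2.8
eef_pos: [0.3976, -0.3395, 0.2404]
tool_rot: [0.585, 0.481, 0.459, 0.465]
ft_force: [0.4, -0.1, -0.5]
grip_width: -0.0001
```

Run:
```python
from h import *
st();r=to(rot()); print(r,np.linalg.norm(r))
```

```text
2.8 [-1.2601  0.3386 -1.0864 -1.0719  1.1323  1.339 ] [ 0.3976 -0.3395  0.2404] [0.5848 0.4811 0.4587 0.465 ] [ 0.3777 -0.0534 -0.5309] -0.00012952706376852214
[-5.5918 -8.1595  6.3159] 11.736078123743493
```

Request:
move_arm:
  series:
    - [[3,1,0,-1.5,-2,1.5,0],[2,1,0,-1.5,-2,1.5,0],[0,1,0,-1,-2,1.5,0],[0,1,0,-1,-1,1,0],[0,1,0,0,-1,1,0]]

```text
clock: 3.3
eef_pos: [0.4568, -0.3026, 0.2416]
tool_rot: [0.496, 0.502, 0.506, 0.495]
ft_force: [0.2, -0.6, -0.5]
grip_width: 0.0002
```

```bash
cat > fk.py <<'E'
from h import *
from scipy.optimize import least_squares
data=[([-1.297,.2410,.0045,1.3352,0,1.5708],[.1351,-.4811,.2308],[.9906,.1364,0,0]),
([-1.3816,-.0079,-.8972,-.1522,1.0338,1.1025],[.3387,-.3821,.2626],[.6877,.446,.3985,.4114]),
([-1.2601,.3386,-1.0864,-1.0719,1.1323,1.339],[.3976,-.3395,.2404],[.5848,.4811,.4587,.465])]
o=bot.get_obs(); data.append((list(o['joint_pos']),list(o['eef_pos']),list(o['tool_rot'])))
E
python3 - <<'E'
from fk import *
st();r=to(rot()); print(r,np.linalg.norm(r))
# orientation hypothesis: Rz(q1)Ry(q2+q3+q4)Rz(q5)Rx(q6)*C
for s5 in (1,-1):
  for s6 in (1,-1):
    for ax in 'z':
      C=[]
      for q,p,t in data:
        R=Rn.from_euler('z',q[0])*Rn.from_euler('y',q[1]+q[2]+q[3])*Rn.from_euler(ax,s5*q[4])*Rn.from_euler('x',s6*q[5])
        C.append((R.inv()*Rn.from_quat(t)).as_quat())
      print(s5,s6); print(np.array(C))
E
```

```text
3.3 [-1.1087  0.6735 -1.0854 -1.7643  1.1257  1.5805] [ 0.4568 -0.3026  0.2416] [0.4964 0.5024 0.506  0.4951] [ 0.226  -0.5652 -0.5423] 0.00016040039062834127
[-0.2798  0.1288 -0.9731] 1.020741238291427
1 1
[[-0.0035  0.7071  0.0035  0.7071]
 [ 0.7271  0.5687  0.2226  0.3135]
 [ 0.8251  0.3904  0.308   0.2683]
 [ 0.8338  0.3273  0.2952  0.3325]]
1 -1
[[ 0.7071 -0.0035  0.7071  0.0035]
 [ 0.6079  0.0581  0.608  -0.5074]
 [ 0.4506 -0.2101  0.4507 -0.7414]
 [ 0.3244 -0.2983  0.3244 -0.837 ]]
-1 1
[[-0.0035  0.7071  0.0035  0.7071]
 [ 0.3221  0.8133 -0.3221 -0.362 ]
 [ 0.5405  0.5737 -0.5405 -0.2941]
 [ 0.6283  0.4337 -0.6283 -0.1496]]
-1 -1
[[ 0.7071 -0.0035  0.7071  0.0035]
 [-0.1777  0.6545  0.5804 -0.4508]
 [-0.1621  0.6579  0.4342 -0.5936]
 [-0.1557  0.6241  0.4398 -0.6268]]
```

```bash
cat >> fk.py <<'E'
def fk(q,k):
    h,r0,a2,b2,a3,b3,a4,L=k
    Ry=lambda a:Rn.from_euler('y',a)
    p=Rn.from_euler('z',q[0]).apply(np.array([r0,0,h])+Ry(q[1]).apply([a2,0,b2])+Ry(q[1]-q[2]).apply([a3,0,b3])+Ry(q[1]-q[2]+q[3]).apply(np.array([a4,0,0])+Rn.from_euler('z',q[4]).apply([L,0,0])))
    R=Rn.from_euler('z',q[0])*Ry(q[1]-q[2]+q[3])*Rn.from_euler('z',q[4])*Rn.from_euler('x',q[5])
    return p,R
E
python3 - <<'E'
from fk import *
f=lambda k:np.concatenate([np.concatenate([(fk(q,k)[0]-p)*100]) for q,p,t in data]+[1*(np.array(k)-[.15,0,0,.3,.25,0,.05,.2])*.02])
s=least_squares(f,[.15,0,0,.3,.25,0,.05,.2]); print(s.x,s.fun)
for q,p,t in data: print((fk(q,s.x)[1].inv()*Rn.from_quat(t)).as_quat(), fk(q,s.x)[0]-p)
E
```

```text
[0.2407 0.0006 0.     0.4928 0.3909 0.008  0.1011 0.3035] [ 0.0015  0.0005 -0.0001 -0.0013 -0.0008  0.0004  0.001   0.0015 -0.0004
  0.0002 -0.0007  0.0001  0.0018  0.      0.      0.0039  0.0028  0.0002
  0.001   0.0021]
[-0.0003  0.7071  0.0004  0.7071] [ 0.  0. -0.]
[-0.      0.7071 -0.      0.7071] [-0. -0.  0.]
[-0.      0.7071 -0.      0.7071] [ 0.  0. -0.]
[-0.      0.7071 -0.      0.7071] [ 0. -0.  0.]
```

```bash
cat >> fk.py <<'E'
K=[0.2407,0.0006,0,0.4928,0.3909,0.008,0.1011,0.3035]
LO=np.array([-2.72,-1.05,-1.09,-1.99,-1.42,-3.14]);HI=np.array([2.72,1.87,1.28,2.15,1.44,3.14])
C0=Rn.from_quat([0,.70710678,0,.70710678])
def ik(p,R,q0):
    best=None
    for s in range(6):
        x0=np.clip(np.array(q0)+(0 if s==0 else np.random.default_rng(s).normal(0,.5,6)),LO+.01,HI-.01)
        f=lambda q:np.concatenate([(fk(q,K)[0]-p)*10,((fk(q,K)[1]*C0).inv()*R).as_rotvec()])
        r=least_squares(f,x0,bounds=(LO,HI))
        if best is None or r.cost<best.cost-1e-9: best=r
        if best.cost<1e-8: break
    e=fk(best.x,K); return best.x, np.linalg.norm(e[0]-p)*1000, np.degrees(np.linalg.norm(((e[1]*C0).inv()*R).as_rotvec()))
HY,HZ=-.1885,.07
def catch(th,yaw=-40,x=.52,s=.136,c=-.0145,dr=0):
    a=np.radians(yaw); z=np.array([np.cos(a),np.sin(a),0]); y=np.array([0,0,1.]); R0=Rn.from_matrix(np.stack([np.cross(y,z),y,z],1))
    return np.array([x,HY+s*np.cos(th)-c*np.sin(th),HZ+s*np.sin(th)+c*np.cos(th)]), Rn.from_rotvec([th+dr,0,0])*R0
E
python3 - <<'E'
from fk import *
q0=[.4,.3,-.8,-.5,-.8,1.5]
for yaw in (-30,-40,-45):
  for th in (1.0,.9,.6,.3,0.0,-.05):
    p,R=catch(th,yaw); q,e,a=ik(p,R,q0); print(yaw,th,p,q,round(e,2),round(a,2)); q0=q
oq=bot.get_obs(); Rc=Rn.from_quat(oq['tool_rot'])
p,R9=catch(.9)
ang=lambda A,B:np.degrees((A*B.inv()).magnitude())
for roll,pitch in [(0,50),(0,60),(0,90),(-30,50),(30,50),(20,70),(0,30)]:
    R=rot(roll,pitch); print(roll,pitch,'cur',ang(R,Rc),'catch',ang(R9,R))
    for pp in [(.5,-.26,.175),(.5,-.19,.175),(.5,-.19,.26),(.5,-.05,.26)]:
        q,e,a=ik(np.array(pp),R,oq['joint_pos']); print('   ',pp,q,round(e,2),round(a,2))
E
```

```text
-30 1.0 [ 0.52   -0.1028  0.1766] [-0.0672  0.0151 -1.09   -0.5494 -0.2245  2.6281] 2.84 6.23
-30 0.9 [ 0.52   -0.0926  0.1675] [ 0.0361  0.0632 -1.09   -0.5773 -0.3747  2.6071] 3.6 7.96
-30 0.6 [ 0.52   -0.0681  0.1348] [ 0.3022  0.3456 -1.09   -0.8123 -0.8059  2.5282] 5.06 11.45
-30 0.3 [ 0.52   -0.0543  0.0963] [ 0.4399  1.0995 -1.09   -1.99   -1.1006  1.9912] 6.4 9.95
-30 0.0 [ 0.52   -0.0525  0.0555] [ 0.4294  1.1763 -1.09   -1.99   -1.0503  1.8042] 2.95 10.15
-30 -0.05 [ 0.52   -0.0534  0.0487] [ 0.4276  1.1902 -1.0841 -1.99   -1.0492  1.7689] 2.92 11.56
-40 1.0 [ 0.52   -0.1028  0.1766] [ 0.009   0.0033 -1.0426 -0.4291 -0.362   2.69  ] 0.0 0.0
-40 0.9 [ 0.52   -0.0926  0.1675] [ 0.0994  0.0793 -1.0725 -0.5432 -0.4934  2.6573] 0.0 0.0
-40 0.6 [ 0.52   -0.0681  0.1348] [ 0.3245  0.3761 -1.09   -0.8366 -0.8606  2.5457] 0.96 2.19
-40 0.3 [ 0.52   -0.0543  0.0963] [ 0.4455  0.8455 -1.09   -1.4772 -1.1184  2.2137] 1.22 2.18
-40 0.0 [ 0.52   -0.0525  0.0555] [ 0.4735  1.198  -1.0056 -1.99   -1.2051  1.7691] 0.97 4.94
-40 -0.05 [ 0.52   -0.0534  0.0487] [ 0.476   1.2145 -0.9869 -1.99 
[... 2528 characters left out ...]
  (0.5, -0.26, 0.175) [-0.7342  0.3551 -0.0834  1.0886  0.4867  0.9096] 0.0 0.0
    (0.5, -0.19, 0.175) [-0.6278  0.2633 -0.2153  0.9928  0.4791  1.0294] 0.0 0.0
    (0.5, -0.19, 0.26) [-0.6278  0.2035 -0.0617  1.2062  0.4791  1.0294] 0.0 0.0
    (0.5, -0.05, 0.26) [-0.3565  0.0463 -0.2503  1.0425  0.434   1.3278] 0.0 0.0
0 30 cur 30.145402296921766 catch 62.3000919433904
    (0.5, -0.26, 0.175) [-0.8313  0.1501 -0.9016 -0.3433  0.6943  1.0694] 0.0 0.0
    (0.5, -0.19, 0.175) [-0.6754  0.0778 -1.0243 -0.4652  0.5722  1.1898] 0.0 0.0
    (0.5, -0.19, 0.26) [-0.6754 -0.1495 -0.8843 -0.0978  0.5722  1.1898] 0.0 0.0
    (0.5, -0.05, 0.26) [-0.2078 -0.3047 -1.0112 -0.1734  0.1796  1.4658] 0.0 0.0
```

Run:
```python
from fk import *
q0=[.4,.3,-.8,-.5,-.8,1.5]
for yaw,x,dr in ((-45,.57,.15),(-40,.57,.15),(-45,.55,.15),(-45,.55,.25)):
  for th in (1.0,.9,.6,.3,0.0,-.05):
    p,R=catch(th,yaw,x,c=-.0165,dr=dr); q,e,a=ik(p,R,q0); print(yaw,x,th,p,q,round(e,2),round(a,2)); q0=q
```

```text
-45 0.57 1.0 [ 0.57   -0.1011  0.1755] [-0.0379  0.0449 -0.8265 -0.1389 -0.2649  2.8087] 0.0 0.0
-45 0.57 0.9 [ 0.57   -0.091   0.1663] [ 0.0443  0.0892 -0.8552 -0.2183 -0.3928  2.7877] 0.0 0.0
-45 0.57 0.6 [ 0.57   -0.0669  0.1332] [ 0.2483  0.3073 -0.9165 -0.5117 -0.7413  2.6811] 0.0 0.0
-45 0.57 0.3 [ 0.57   -0.0537  0.0944] [ 0.3742  0.6334 -0.9384 -0.9459 -1.0181  2.4515] 0.0 0.0
-45 0.57 0.0 [ 0.57   -0.0525  0.0535] [ 0.4223  1.0646 -0.89   -1.6679 -1.1878  1.9442] 0.0 0.0
-45 0.57 -0.05 [ 0.57   -0.0535  0.0467] [ 0.4231  1.1426 -0.8655 -1.8123 -1.1995  1.8244] 0.0 0.0
-40 0.57 1.0 [ 0.57   -0.1011  0.1755] [-0.0635  0.0603 -0.9113 -0.3274 -0.2151  2.7718] 0.0 0.0
-40 0.57 0.9 [ 0.57   -0.091   0.1663] [ 0.0179  0.1102 -0.9404 -0.4178 -0.34    2.7387] 0.0 0.0
-40 0.57 0.6 [ 0.57   -0.0669  0.1332] [ 0.2209  0.3528 -1.0024 -0.7581 -0.6774  2.5935] 0.0 0.0
-40 0.57 0.3 [ 0.57   -0.0537  0.0944] [ 0.3468  0.7101 -1.015  -1.2348 -0.9352  2.331 ] 0.0 0.0
-40 0.57 0.0 [ 0.57   -0.0525  0.0535] [ 0.3942  1.1317 -0.9383 -1.8655 -1.0781  1.8668] 0.0 0.0
-40 0.57 -0.05 [ 0.57   -0.0535
[... 535 characters left out ...]
  1.9618] 0.0 0.0
-45 0.55 -0.05 [ 0.55   -0.0535  0.0467] [ 0.4452  1.1636 -0.9073 -1.8633 -1.2212  1.837 ] 0.0 0.0
-45 0.55 1.0 [ 0.55   -0.1011  0.1755] [-0.0994 -0.0096 -0.8493 -0.0934 -0.1522  2.8416] 0.0 0.0
-45 0.55 0.9 [ 0.55   -0.091   0.1663] [-0.0101  0.0266 -0.8812 -0.17   -0.2856  2.828 ] 0.0 0.0
-45 0.55 0.6 [ 0.55   -0.0669  0.1332] [ 0.2191  0.2291 -0.9516 -0.4466 -0.6551  2.7512] 0.0 0.0
-45 0.55 0.3 [ 0.55   -0.0537  0.0944] [ 0.3679  0.5471 -0.9806 -0.8324 -0.9558  2.578 ] 0.0 0.0
-45 0.55 0.0 [ 0.55   -0.0525  0.0535] [ 0.434   0.9649 -0.9562 -1.4615 -1.1654  2.1763] 0.0 0.0
-45 0.55 -0.05 [ 0.55   -0.0535  0.0467] [ 0.4374  1.0444 -0.941  -1.6007 -1.1871  2.0723] 0.0 0.0
```

Request:
move_arm:
  series:
    - [[0.6,0.2,0,0,8.4,-0.2,0],[0.6,0.2,0,0,8.4,-0.2,0],[0.6,0.3,0,0,8.4,-0.2,0],[0.6,0.3,-1,0,8.4,-0.2,0],[0.6,0.3,-2,0,8.4,-0.2,0]]

```text
clock: 3.8
eef_pos: [0.4799, -0.3157, 0.2171]
tool_rot: [0.579, 0.56, 0.42, 0.418]
ft_force: [1.0, -0.7, -0.6]
grip_width: 0.0001
```

Run:
```python
from h import *
st();r=to(rot(0,50)); print(r,np.linalg.norm(r))
```

```text
3.8 [-1.0226  0.2508 -0.9326 -0.6521  0.9396  1.1465] [ 0.4799 -0.3157  0.2171] [0.5792 0.5604 0.4196 0.4176] [ 1.0141 -0.7437 -0.6418] 7.248966709462192e-05
[-0.6784 32.6066  1.3889] 32.643178467395884
```

Request:
move_arm:
  series:
    - [[0.3,0.8,-0.5,0,8,0.3,0],[0.3,0.8,-0.5,0,8,0.3,0],[0.3,0.8,-0.5,0,8,0.3,0],[0.3,0.8,-1,0,8,0.3,0],[0.3,0.8,-1,0,4,0.3,0]]

```text
clock: 4.3
eef_pos: [0.495, -0.2872, 0.1875]
tool_rot: [0.664, 0.652, 0.259, 0.259]
ft_force: [0.8, -0.7, 0.4]
grip_width: 0.0
```

Run:
```python
from h import *
st();r=to(rot(0,50)); print(r,np.linalg.norm(r))
```

```text
4.3 [-0.7811  0.0788 -0.598   0.3045  0.4963  0.9606] [ 0.495  -0.2872  0.1875] [0.6635 0.6521 0.2593 0.2594] [ 0.7536 -0.6505  0.4098] 2.088511489876187e-05
[-0.3106  3.0368  0.8732] 3.1750213473445026
```

Request:
move_arm:
  series:
    - [[0,1.2,-0.3,-0.3,3,0.8,0],[0,1.2,-0.3,0,0,0,0],[0,0.6,0,0,0,0,0],[0,0.6,0,0,0,0,0],[0,0.6,0,0,0,0,0]]

```text
clock: 4.8
eef_pos: [0.4963, -0.2432, 0.1828]
tool_rot: [0.664, 0.665, 0.241, 0.243]
ft_force: [-1.0, -3.0, 0.8]
grip_width: 0.0002
```

```bash
cat >> h.py <<'E'
def cover(fn=None,cam='scene',y0=-.30,y1=0.02):
    # camera view: fit the cover plane, return angle; uses points with x in .46..(.65) lying on a plane through the hinge
    p,d=bot.camera(cam)
    if fn: cv2.imwrite('pics/'+fn,p[:,:,::-1])
    v,u=np.mgrid[0:480,0:640]; A=unproj(cam,u,v,d)
    k=(A[...,0]>.46)&(A[...,0]<.645)&(A[...,1]>y0)&(A[...,1]<y1)&(A[...,2]>.076)&(A[...,2]<.24)&(d>0)
    Y=A[k][:,1]+.1885; Z=A[k][:,2]-.07
    best=(0,)
    for off in (0.0,.010):   # underside / top face
        for th in np.arange(-.05,1.95,.005):
            s=Y*np.cos(th)+Z*np.sin(th); n=-Y*np.sin(th)+Z*np.cos(th)
            c=((abs(n-off)<.003)&(s>.02)&(s<.15)).sum()
            if c>best[0]: best=(c,round(th,3),off)
    return best
E
python3 - <<'E'
from h import *
print(cover('c1.png'),cover(None,'top')); st();
E
```

```text
(np.int64(3506), np.float64(1.795), 0.01) (np.int64(1676), np.float64(1.815), 0.0)
4.9 [-0.6781  0.0339 -0.627   0.3294  0.4148  1.0166] [ 0.4962 -0.2427  0.1828] [0.6638 0.6649 0.2416 0.2429] [ 0.0351 -0.2665 -0.0223] 0.0003020215322757895
```

Request:
move_arm:
  series:
    - [[0,0.6,0,0,0,0,0],[0,0.6,0,0,0,0,0],[0,0.6,0,0,0,0,0],[0,0.6,0,0,0,0,0],[0,0.6,0,0,0,0,0]]

```text
clock: 5.4
eef_pos: [0.497, -0.2146, 0.1851]
tool_rot: [0.665, 0.663, 0.241, 0.247]
ft_force: [-2.6, -3.0, 4.9]
grip_width: -0.0002
```

Run:
```python
from h import *
print(cover('c2.png')); st();
from fk import *
print(to(catch(.95,-45,.56,c=-.0165,dr=.15)[1]))
```

```text
(np.int64(4299), np.float64(1.595), 0.01)
5.45 [-0.6131 -0.0087 -0.6711  0.2978  0.3756  1.0785] [ 0.497  -0.2135  0.1852] [0.6641 0.6633 0.2414 0.2463] [-2.6324  0.0188  4.2661] -2.4898535533131788e-05
[ 37.3111 -18.5968 -61.114 ]
```

View pics/c2.png

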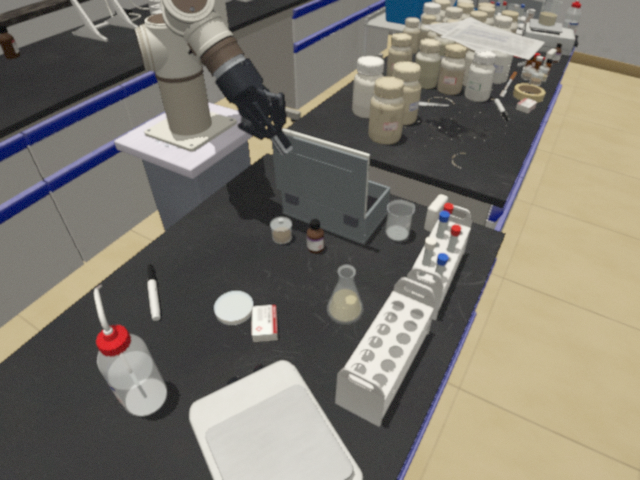

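The cover is now upright at 1.6, with the fingers behind its near corner and a light upward rub of about 4 N. I'll raise the hand slightly and push on past upright.

Request:
move_arm:
  series:
    - [[-0.3,0.4,0.5,0,0,0,0],[-0.2,0.6,0.3,0,0,0,0],[0,0.6,0,0,0,0,0],[0,0.6,0,0,0,0,0],[0,0.5,0,0,0,0,0]]

```text
clock: 5.95
eef_pos: [0.4906, -0.1837, 0.1922]
tool_rot: [0.665, 0.664, 0.241, 0.245]
ft_force: [0.3, -1.3, -0.9]
grip_width: 0.0001
```

Run:
```python
from h import *
print(cover('c3.png')); st();
```

```text
(np.int64(4943), np.float64(1.36), 0.01)
6.0 [-0.5518 -0.0659 -0.704   0.3079  0.3407  1.131 ] [ 0.4903 -0.1827  0.1919] [0.6645 0.6638 0.2411 0.2442] [-0.0123  1.29   -0.0484] 9.999619657271469e-05
```

Request:
move_arm:
  series:
    - [[0,-0.6,3,0,0,0,0],[0,-0.4,3.5,4.2,-2.1,-7,0],[0.8,1.5,1.5,4.2,-2.1,-7,0],[0.8,3,0.5,4.2,-2.1,-7,0],[0.8,3,0,4.2,-2.1,-7,0]]

```text
clock: 6.5
eef_pos: [0.5118, -0.12, 0.2768]
tool_rot: [0.812, 0.428, 0.317, 0.239]
ft_force: [0.4, -0.6, -0.5]
grip_width: -0.0002
```

Run:
```python
from fk import *
st()
print(to(catch(.95,-45,.56,c=-.0165,dr=.15)[1]),catch(.95,-45,.56,c=-.0165,dr=.15)[0])
```

```text
6.5 [-0.2815 -0.2537 -0.7064  0.3051  0.0886  1.9284] [ 0.5118 -0.12    0.2768] [0.812  0.4278 0.3174 0.2387] [ 0.4429 -0.5786 -0.5288] -0.00023022534997676447
[ 19.9399 -10.2889 -34.1154] [ 0.56  -0.096  0.171]
```

Request:
move_arm:
  series:
    - [[0.9,3,0,4,-2.1,-6.8,0],[0.9,3,0,4,-2.1,-6.8,0],[1,2,-1.5,4,-2.1,-6.8,0],[1,1.5,-2.5,4,-2.1,-6.8,0],[1,1,-3,4,-2.1,-6.8,0]]

```text
clock: 7.0
eef_pos: [0.5597, -0.0102, 0.2111]
tool_rot: [0.895, 0.088, 0.382, 0.212]
ft_force: [1.0, 0.0, 0.2]
grip_width: -0.0002
```

Run:
```python
from fk import *
st()
print(to(catch(.95,-45,.56,c=-.0165,dr=.15)[1]),catch(.95,-45,.56,c=-.0165,dr=.15)[0])
print(cover('c4.png')); st()
```

```text
7.0 [ 0.2439 -0.0204 -0.7814  0.0185 -0.4983  2.9783] [ 0.5597 -0.0102  0.2111] [0.895  0.0877 0.3823 0.2123] [0.9898 0.0327 0.1557] -0.00019956194829240167
[-0.4107  1.2012 -0.2641] [ 0.56  -0.096  0.171]
(np.int64(5208), np.float64(1.285), 0.01)
7.05 [ 0.2471 -0.0068 -0.7846  0.0162 -0.497   2.9844] [ 0.5583 -0.0084  0.2025] [0.8975 0.0888 0.3769 0.2109] [-0.7566  1.8468 -3.7414] 7.694480928209025e-05
```

View pics/c4.png

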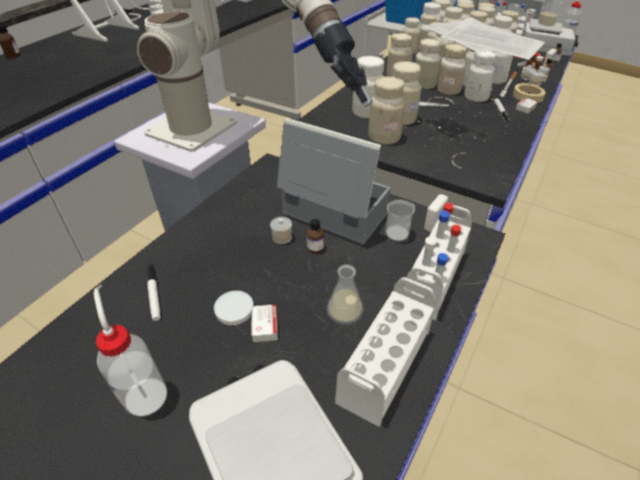

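Request:
move_arm:
  series:
    - [[0,-2.2,-1.2,0,0.6,0,0],[0,-2.2,-0.9,0,0.6,0,0],[0,-2.2,-0.6,0,0,0,0],[0,-1.5,-0.4,0,0,0,0],[0,-0.5,0,0,0,0,0]]

```text
clock: 7.55
eef_pos: [0.5551, -0.0894, 0.1614]
tool_rot: [0.904, 0.102, 0.36, 0.205]
ft_force: [-0.1, -0.1, -0.2]
grip_width: -0.0
```

Run:
```python
from fk import *
print(cover('c5.png')); st()
print(to(catch(.95,-45,.56,c=-.0165,dr=.15)[1]),catch(.95,-45,.56,c=-.0165,dr=.15)[0])
```

```text
(np.int64(5222), np.float64(1.235), 0.01)
7.6 [ 0.0021  0.0468 -0.8591 -0.1484 -0.3039  2.7872] [ 0.5552 -0.0897  0.1617] [0.9041 0.102  0.3605 0.2054] [ 1.3243  0.4131 -0.0872] 0.00010062791795400003
[-0.5168 -1.8558 -1.4017] [ 0.56  -0.096  0.171]
```

View pics/c5.png

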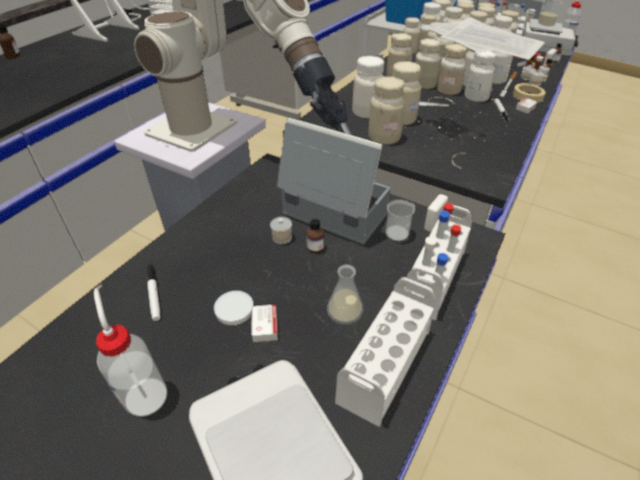

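Request:
move_arm:
  series:
    - [[0.3,-0.3,0.5,-0.5,-1.8,-1.4,0],[0.2,-0.2,0.3,0,0,0,0],[0,0,0,0,0,0,0],[0,0,0,0,0,0,0],[0,0,0,0,0,0,0]]

```text
clock: 8.1
eef_pos: [0.5609, -0.0928, 0.1715]
tool_rot: [0.898, 0.091, 0.373, 0.214]
ft_force: [0.5, -0.5, 0.8]
grip_width: -0.0002
```

Run:
```python
from fk import *
print(cover()); st()
```

```text
(np.int64(5266), np.float64(1.17), 0.01)
8.15 [ 0.0096  0.0454 -0.8599 -0.1755 -0.3294  2.8008] [ 0.561  -0.0928  0.1715] [0.8984 0.0911 0.3725 0.214 ] [-0.1672 -0.1874  0.0573] -3.74335263402669e-05
```

Request:
move_arm:
  series:
    - [[0,0,0,0,0,0,0],[0,0,0,0,0,0,0],[0,0,0,0,0,0,0],[0,0,0,0,0,0,0],[0,0,0,0,0,0,0]]

```text
clock: 8.65
eef_pos: [0.5608, -0.0924, 0.1714]
tool_rot: [0.898, 0.091, 0.372, 0.214]
ft_force: [0.1, -0.4, 0.3]
grip_width: 0.0
```

Run:
```python
from fk import *
print(cover()); st()
```

```text
(np.int64(5267), np.float64(1.09), 0.01)
8.7 [ 0.0101  0.0451 -0.8599 -0.1748 -0.3289  2.8007] [ 0.5609 -0.0924  0.1714] [0.8985 0.0915 0.3724 0.2137] [ 0.2511  1.06   -0.8507] -0.0003129545755640192
```

Request:
move_arm:
  series:
    - [[0,0,0,0,0,0,0],[0,0,0,0,0,0,0],[0,0,0,0,0,0,0],[0,0,0,0,0,0,0],[0,0,0,0,0,0,0]]

```text
clock: 9.2
eef_pos: [0.5608, -0.0924, 0.1712]
tool_rot: [0.899, 0.091, 0.372, 0.214]
ft_force: [0.9, -0.5, -0.1]
grip_width: -0.0002
```

Run:
```python
from fk import *
print(cover('c6.png')); st()
```

```text
(np.int64(5204), np.float64(0.985), 0.01)
9.25 [ 0.01    0.0453 -0.86   -0.1747 -0.3289  2.8007] [ 0.5608 -0.0924  0.1712] [0.8986 0.0915 0.3722 0.2137] [-0.2038 -0.1545 -0.3382] -2.6287828088122176e-05
```

Request:
move_arm:
  series:
    - [[0,0,0,0,0,0,0],[0,0,0,0,0,0,0],[0,0,0,0,0,0,0],[0,0,0,0,0,0,0],[0,0,0,0,0,0,0]]

```text
clock: 9.75
eef_pos: [0.5607, -0.0919, 0.1709]
tool_rot: [0.899, 0.092, 0.372, 0.213]
ft_force: [0.3, 1.1, 0.1]
grip_width: 0.0003
```

Run:
```python
from fk import *
print(cover('c7.png')); st()
```

```text
(np.int64(5145), np.float64(0.925), 0.01)
9.8 [ 0.0103  0.0455 -0.8602 -0.1745 -0.3277  2.8007] [ 0.5607 -0.0919  0.1709] [0.8987 0.0919 0.3721 0.2131] [ 0.3495  0.6786 -0.55  ] -0.00012232124101001462
```

Request:
move_arm:
  series:
    - [[0,0,0,0,0,0,0],[0,0,0,0,0,0,0],[0,0,0,0,0,0,0],[0,0,0,0,0,0,0],[0,0,0,0,0,0,0]]

```text
clock: 10.3
eef_pos: [0.5607, -0.0918, 0.1708]
tool_rot: [0.899, 0.092, 0.372, 0.213]
ft_force: [0.5, 0.5, -0.3]
grip_width: -0.0002
```

Run:
```python
from fk import *
print(cover('c8.png')); st()
```

```text
(np.int64(5123), np.float64(0.925), 0.01)
10.35 [ 0.0105  0.0457 -0.8602 -0.1745 -0.3275  2.8007] [ 0.5607 -0.0918  0.1708] [0.8987 0.0921 0.3721 0.213 ] [ 0.0665  0.0475 -0.2269] -0.00010803105061505521
```

View pics/c8.png

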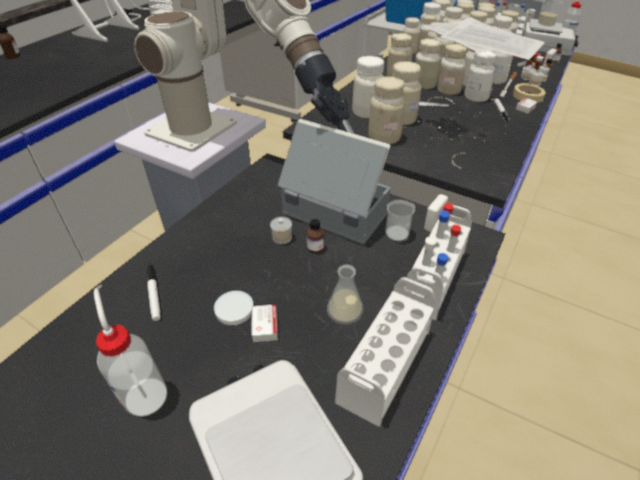

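Caught and stopped at 0.925 rad. The reading has held for about half a second, so I'll start the gentle lowering along the cover's arc.

```bash
cat > low.py <<'E'
import sys
from fk import *
o=bot.get_obs(); p0=np.array(o['eef_pos'])
print('clock',o['clock'],'cover',cover() if len(sys.argv)<4 else '','p',p0,'F',np.array(o['ft_force']),'q',np.array(o['joint_pos']))
s=.1375
rel=p0-[0,HY,HZ]
# current equivalent tool angle for c=-.0165
al=np.arctan2(rel[2],rel[1])+np.arctan2(.0165,s); print('tool-angle',al, 's',np.hypot(rel[1],rel[2]))
for step in map(float,sys.argv[1].split(',')):
    p,R=catch(al-step,-45,.56,s=s,c=-.0165,dr=.15)
    print(step,'shift cm',(p-p0)*100,'rot',to(R))
E
python3 low.py .09
```

```text
clock 10.35 cover (np.int64(5178), np.float64(0.925), 0.01) p [ 0.5607 -0.0918  0.1708] F [ 0.0665  0.0475 -0.2269] q [ 0.0105  0.0457 -0.8602 -0.1745 -0.3275  2.8007]
tool-angle 0.9251430273001859 s 0.13969163158530878
0.09 shift cm [-0.0713  0.7755 -0.9894] rot [-6.7276 -0.1397 -0.386 ]
```

Request:
move_arm:
  series:
    - [[0,0.15,-0.2,-1.4,0,0,0],[0,0.15,-0.2,-1.4,0,0,0],[0,0.15,-0.2,-1.4,0,0,0],[0,0.15,-0.2,-1.3,0,0,0],[0,0.15,-0.2,-1.2,0,0,0]]

```text
clock: 10.9
eef_pos: [0.5612, -0.085, 0.1618]
tool_rot: [0.883, 0.114, 0.367, 0.27]
ft_force: [0.3, 0.9, -0.4]
grip_width: 0.0003
```

```bash
python3 low.py .09,.1
```

```text
clock 10.9 cover (np.int64(5063), np.float64(0.845), 0.01) p [ 0.5612 -0.085   0.1618] F [ 0.336   0.945  -0.4308] q [ 0.099   0.1075 -0.8918 -0.2788 -0.4795  2.7635]
tool-angle 0.8447818957539099 s 0.1383796566510468
0.09 shift cm [-0.1171  0.7918 -0.9615] rot [-4.077  -0.0587 -0.3051]
0.1 shift cm [-0.1171  0.8734 -1.0733] rot [-4.65   -0.0602 -0.3048]
```

Request:
move_arm:
  series:
    - [[0,0.15,-0.2,-0.9,0,0,0],[0,0.15,-0.2,-0.9,0,0,0],[0,0.15,-0.2,-0.9,0,0,0],[0,0.15,-0.2,-0.9,0,0,0],[0,0.15,-0.2,-0.9,0,0,0]]

```text
clock: 11.45
eef_pos: [0.5611, -0.0763, 0.1504]
tool_rot: [0.871, 0.13, 0.361, 0.307]
ft_force: [0.4, 0.6, 0.4]
grip_width: -0.0002
```

```bash
python3 low.py .09,.1
```

```text
clock 11.45 cover (np.int64(4922), np.float64(0.74), 0.01) p [ 0.5611 -0.0763  0.1504] F [0.4183 0.6134 0.4486] q [ 0.1648  0.1723 -0.9128 -0.3648 -0.5839  2.7395]
tool-angle 0.7415548391187384 s 0.13803665103187515
0.09 shift cm [-0.1099  0.7164 -1.0179] rot [-5.1073 -0.1182 -0.3453]
0.1 shift cm [-0.1099  0.786  -1.1376] rot [-5.6803 -0.1199 -0.3447]
```

Request:
move_arm:
  series:
    - [[0,0.13,-0.2,-1,0,0,0],[0,0.13,-0.2,-1,0,0,0],[0,0.13,-0.2,-1,0,0,0],[0,0.12,-0.2,-1,0,0,0],[0,0.12,-0.2,-1,0,0,0]]

```text
clock: 12.0
eef_pos: [0.5611, -0.0692, 0.1393]
tool_rot: [0.855, 0.147, 0.355, 0.348]
ft_force: [0.1, 1.0, -0.7]
grip_width: -0.0002
```

```bash
python3 low.py .09,.1
```

```text
clock 12.0 cover (np.int64(4731), np.float64(0.65), 0.01) p [ 0.5611 -0.0692  0.1393] F [ 0.1061  1.024  -0.6569] q [ 0.2264  0.2504 -0.9304 -0.4635 -0.6909  2.7027]
tool-angle 0.6457020834391668 s 0.1379427255248305
0.09 shift cm [-0.1069  0.6238 -1.0771] rot [-5.1731 -0.1804 -0.3714]
0.1 shift cm [-0.1069  0.6817 -1.2029] rot [-5.746  -0.1823 -0.3706]
```

Request:
move_arm:
  series:
    - [[0,0.11,-0.22,-1,0,0,0],[0,0.11,-0.22,-1,0,0,0],[0,0.11,-0.22,-1,0,0,0],[0,0.1,-0.22,-1,0,0,0],[0,0.1,-0.22,-1,0,0,0]]

```text
clock: 12.55
eef_pos: [0.5612, -0.0631, 0.1271]
tool_rot: [0.838, 0.164, 0.347, 0.388]
ft_force: [-0.4, 2.2, 0.7]
grip_width: 0.0002
```

```bash
python3 low.py .09,.1
```

```text
clock 12.55 cover (np.int64(4494), np.float64(0.55), 0.01) p [ 0.5612 -0.0631  0.1271] F [-0.445   2.15    0.7436] q [ 0.2801  0.3415 -0.9441 -0.5758 -0.7909  2.6559]
tool-angle 0.546432942984326 s 0.1377787787689601
0.09 shift cm [-0.1193  0.5289 -1.1268] rot [-5.4327 -0.2365 -0.3914]
0.1 shift cm [-0.1193  0.574  -1.2578] rot [-6.0057 -0.2385 -0.3902]
```

Request:
move_arm:
  series:
    - [[0,0.1,-0.22,-1.1,0,-0.1,0],[0,0.1,-0.22,-1.1,0,0,0],[0,0.1,-0.22,-1.1,0,-0.1,0],[0,0.08,-0.22,-1.1,0,0,0],[0,0.08,-0.22,-1.1,0,0,0]]

```text
clock: 13.1
eef_pos: [0.5611, -0.0582, 0.1147]
tool_rot: [0.817, 0.181, 0.337, 0.432]
ft_force: [0.3, 1.1, -0.5]
grip_width: -0.0001
```

```bash
python3 low.py .09,.1
```

```text
clock 13.1 cover (np.int64(4267), np.float64(0.455), 0.01) p [ 0.5611 -0.0582  0.1147] F [ 0.2875  1.0508 -0.4853] q [ 0.3305  0.4478 -0.9507 -0.7023 -0.8968  2.5946]
tool-angle 0.44969363063704915 s 0.13773103091288125
0.09 shift cm [-0.106   0.4221 -1.1711] rot [-4.9742 -0.3057 -0.1368]
0.1 shift cm [-0.106   0.4544 -1.3058] rot [-5.5471 -0.3064 -0.1352]
```

Request:
move_arm:
  series:
    - [[0,0.08,-0.23,-1,0,0,0],[0,0.08,-0.23,-1,0,0,0],[0,0.08,-0.23,-1,0,0,0],[0,0.07,-0.23,-1,0,0,0],[0,0.07,-0.23,-1,0,0,0]]

```text
clock: 13.65
eef_pos: [0.561, -0.0541, 0.1017]
tool_rot: [0.796, 0.197, 0.328, 0.47]
ft_force: [0.4, -0.3, -1.4]
grip_width: -0.0002
```

```bash
python3 low.py .09,.1
```

```text
clock 13.65 cover (np.int64(4018), np.float64(0.355), 0.01) p [ 0.561  -0.0541  0.1017] F [ 0.4075 -0.2646 -1.4027] q [ 0.3685  0.5586 -0.9548 -0.8459 -0.9825  2.5178]
tool-angle 0.3510535895654316 s 0.13813460822720364
0.09 shift cm [-0.0974  0.2654 -1.2162] rot [-5.1709 -0.3486 -0.1007]
0.1 shift cm [-0.0974  0.2843 -1.3534] rot [-5.7438 -0.3491 -0.0989]
```

Request:
move_arm:
  series:
    - [[0,0.05,-0.23,-1.05,0,0,0],[0,0.05,-0.23,-1.05,0,0,0],[0,0.05,-0.23,-1.05,0,0,0],[0,0.04,-0.23,-1.05,0,0,0],[0,0.04,-0.23,-1.05,0,0,0]]

```text
clock: 14.2
eef_pos: [0.561, -0.0516, 0.089]
tool_rot: [0.772, 0.212, 0.317, 0.508]
ft_force: [-0.2, -0.5, -1.2]
grip_width: -0.0001
```

```bash
python3 low.py .09,.1
```

```text
clock 14.2 cover (np.int64(3725), np.float64(0.26), 0.01) p [ 0.561  -0.0516  0.089 ] F [-0.2179 -0.5272 -1.1514] q [ 0.3977  0.6801 -0.9545 -1.0192 -1.0603  2.4133]
tool-angle 0.2576421379887413 s 0.13824946043109068
0.09 shift cm [-0.0984  0.1394 -1.2373] rot [-4.9293 -0.3792 -0.0349]
0.1 shift cm [-0.0984  0.1454 -1.3756] rot [-5.5022 -0.3794 -0.033 ]
```

Request:
move_arm:
  series:
    - [[0,0.03,-0.22,-1,0,0,0],[0,0.03,-0.22,-1,0,0,0],[0,0.02,-0.22,-1,0,0,0],[0,0.02,-0.22,-1,0,0,0],[0,0.02,-0.22,-1,0,0,0]]

```text
clock: 14.75
eef_pos: [0.561, -0.0505, 0.0773]
tool_rot: [0.748, 0.226, 0.307, 0.543]
ft_force: [-0.6, -0.1, -1.8]
grip_width: -0.0
```

```bash
python3 low.py .09,.1
```

```text
clock 14.75 cover (np.int64(3445), np.float64(0.175), 0.01) p [ 0.561  -0.0505  0.0773] F [-0.5668 -0.0981 -1.8486] q [ 0.4176  0.8037 -0.9481 -1.213  -1.1236  2.2863]
tool-angle 0.1722768581706129 s 0.13820031795102053
0.09 shift cm [-0.1004  0.0384 -1.2444] rot [-4.5992 -0.3738  0.0681]
0.1 shift cm [-0.1004  0.0325 -1.3828] rot [-5.1722 -0.3735  0.07  ]
```

Request:
move_arm:
  series:
    - [[0,0,-0.2,-0.95,0,0,0],[0,0,-0.2,-0.95,0,0,0],[0,0,-0.2,-0.95,0,0,0],[0,0,-0.18,-0.9,0,0,0],[0,0,-0.18,-0.9,0,0,0]]

```text
clock: 15.3
eef_pos: [0.5611, -0.0505, 0.0673]
tool_rot: [0.725, 0.238, 0.297, 0.574]
ft_force: [-0.9, -0.2, -1.2]
grip_width: -0.0002
```

```bash
python3 low.py .05,.1
```

```text
clock 15.3 cover (np.int64(3191), np.float64(0.1), 0.01) p [ 0.5611 -0.0505  0.0673] F [-0.9191 -0.1838 -1.2385] q [ 0.4294  0.9247 -0.9349 -1.4222 -1.1707  2.1374]
tool-angle 0.09961814838726518 s 0.1379828965848383
0.05 shift cm [-0.1078  0.0193 -0.6927] rot [-1.6923 -0.3539  0.1549]
0.1 shift cm [-0.1078 -0.0462 -1.3819] rot [-4.5571 -0.35    0.1637]
```

Request:
move_arm:
  series:
    - [[0,0,-0.16,-0.6,0,0,0],[0,0,-0.16,-0.6,0,0,0],[0,0,-0.16,-0.6,0,0,0],[0,0,-0.16,-0.5,0,0,0],[0,0,-0.16,-0.5,0,0,0]]

```text
clock: 15.85
eef_pos: [0.5611, -0.0508, 0.0589]
tool_rot: [0.71, 0.245, 0.291, 0.592]
ft_force: [-1.2, -0.2, -1.4]
grip_width: -0.0001
```

```bash
python3 low.py .05
```

```text
clock 15.85 cover (np.int64(2974), np.float64(0.04), 0.01) p [ 0.5611 -0.0508  0.0589] F [-1.2357 -0.2208 -1.4299] q [ 0.4345  1.0088 -0.9185 -1.5665 -1.1946  2.032 ]
tool-angle 0.03910069276050457 s 0.138160203027491
0.05 shift cm [-0.1137 -0.0403 -0.6911] rot [-2.2758 -0.3152  0.2543]
```

Request:
move_arm:
  series:
    - [[0,0,-0.15,-0.2,0,0,0],[0,0,-0.15,-0.2,0,0,0],[0,0,-0.12,-0.2,0,0,0],[0,0,-0.12,0,0,0,0],[0,0,-0.12,0,0,0,0]]

```text
clock: 16.4
eef_pos: [0.5616, -0.0506, 0.0517]
tool_rot: [0.707, 0.246, 0.29, 0.596]
ft_force: [0.1, -0.2, 0.7]
grip_width: -0.0003
```

```bash
python3 low.py .05; python3 -c "
from h import *
print(cover('c9.png','top')); snap('scene','c10.png')"
```

```text
clock 16.4 cover (np.int64(2879), np.float64(0.01), 0.01) p [ 0.5616 -0.0506  0.0517] F [ 0.112  -0.2462  0.7251] q [ 0.4355  1.0445 -0.9079 -1.6123 -1.1991  2.0063]
tool-angle -0.012165124898438281 s 0.13908652382654377
0.05 shift cm [-0.1562 -0.1675 -0.676 ] rot [-4.613  -0.2165  0.264 ]
(np.int64(5444), np.float64(0.015), 0.01)
```

View pics/c9.png

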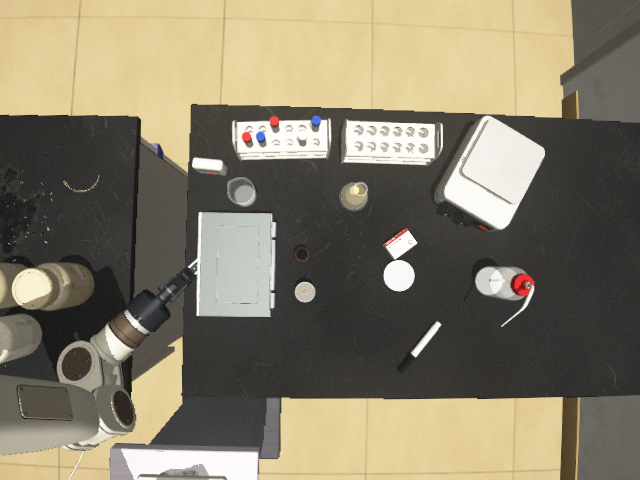

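View pics/c10.png

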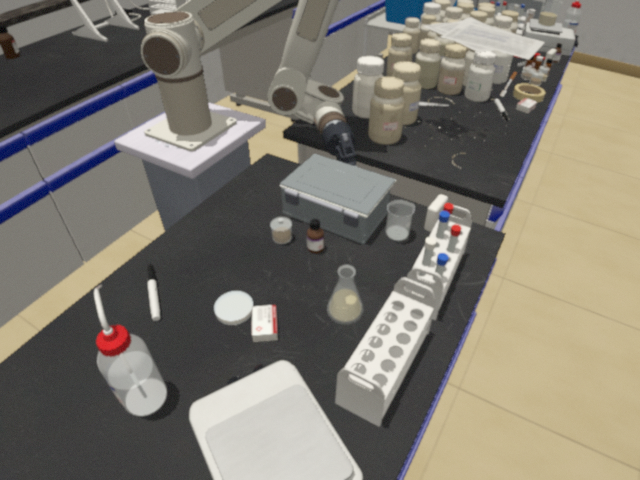

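The cover is shut: both views read within 0.015 of 0 and it lies flat on the rim. The top view shows the fingers under the front lip at (195,262), and all bystanders are where they were. I'll drop clear of the lip and draw the hand out.

Request:
move_arm:
  series:
    - [[0,0,-0.3,0,0,0,0],[0,0.2,-0.1,0,0,0,0],[-0.6,0.8,0,0,0,0,0],[-0.8,1,0,0,0,0,0],[-0.8,1,0,0,0,0,0]]

```text
clock: 17.05
eef_pos: [0.5383, -0.0205, 0.0475]
tool_rot: [0.707, 0.245, 0.289, 0.597]
ft_force: [1.0, -0.1, -0.3]
grip_width: -0.0002
```

Request:
move_arm:
  series:
    - [[-0.8,1,0,0,0,0,0],[-0.5,0.8,0,0,0,0,0],[0,0.5,1,0,0,0,0],[0,0,3,0,0,0,0],[0,0,3,0,0,0,0]]

```text
clock: 17.55
eef_pos: [0.522, 0.0078, 0.116]
tool_rot: [0.705, 0.251, 0.288, 0.597]
ft_force: [-0.1, 0.9, -0.1]
grip_width: 0.0003
```

```bash
python3 low.py .05
```

```text
clock 17.55 cover (np.int64(2862), np.float64(0.01), 0.01) p [0.522  0.0078 0.116 ] F [-0.0885  0.8651 -0.1306] q [ 0.6196  0.7524 -0.9457 -1.0788 -1.3609  2.2879]
tool-angle 0.3498309400140094 s 0.2016040435946002
0.05 shift cm [ 3.7967 -6.0038 -2.1192] rot [16.3129 -0.2088  0.0488]
```

Request:
move_arm:
  series:
    - [[0,0,2,0,0,0,0],[0,0,2,0,0,0,0],[0,0,0,0,0,0,0],[0,0,0,0,0,0,0],[0,0,0,0,0,0,0]]

```text
clock: 18.1
eef_pos: [0.5207, 0.0102, 0.163]
tool_rot: [0.705, 0.249, 0.293, 0.596]
ft_force: [-0.5, -0.4, -1.1]
grip_width: -0.0002
```

Run:
```python
from h import *
snap('top','e1.png'); snap('scene','e2.png'); st(); print(cover(),cover(None,'top'))
p,d=snap('top','e3.png'); v,u=np.mgrid[0:480,0:640]; P=unproj('top',u,v,d)
k=(P[...,0]>.48)&(P[...,0]<.62)&(P[...,1]>-.17)&(P[...,1]<-.05); X=P[k]; print(np.polyfit(X[:,1],X[:,2],1), np.median(X[:,2]))
a=cv2.imread('pics/top0.png').astype(int); b=cv2.imread('pics/e3.png').astype(int)
df=abs(a-b).max(2)>40; print('diff right of cover', df[100:400,300:].sum(), df[100:205,190:].sum())
```

```text
18.2 [ 0.6263  0.5997 -0.9513 -0.9365 -1.3652  2.2915] [0.5207 0.01   0.1626] [0.7049 0.2489 0.2922 0.5964] [-1.0678 -0.4672  0.2558] 0.00013876371071090988
(np.int64(2871), np.float64(0.01), 0.01) (np.int64(5414), np.float64(0.015), 0.01)
[-0.004   0.0811] 0.08158692202170048
diff right of cover 0 0
```

View pics/e1.png

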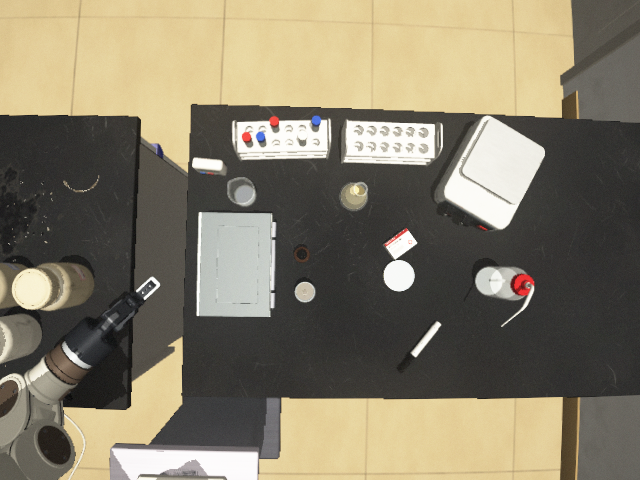

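View pics/e2.png

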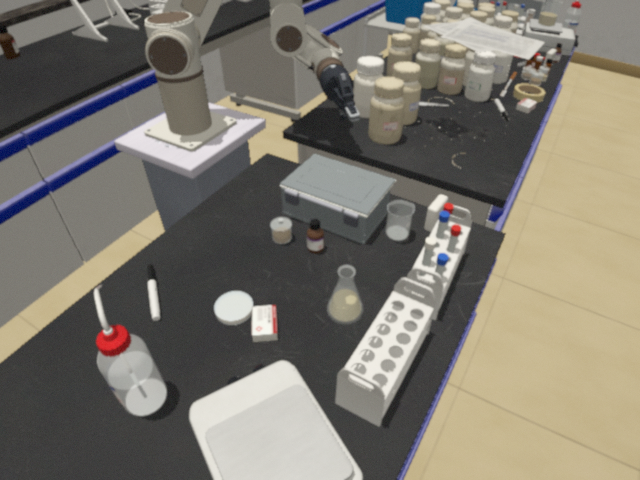

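```bash
python3 -c "
from workcell import bot
print(bot.job_done())"
```

```text
the job is handed in; nothing more can be done
None
```

The cover is shut and the job is handed in at about 18 s of the 59 s. I pushed it from behind past upright to 1.36 rad and let go. It fell by itself to 0.925 rad, where the backs of the shut fingers stopped it from below. It held there for over half a second, then I lowered it on the fingers at about 0.18 rad/s until it lay on the rim and drew the hand out to the front.

- **Cover:** the last checks put it flat, with a slope of −0.004, its top at 81 mm (80 expected), and angle readings of 0.010 and 0.015 rad from the two cameras.
- **Bystanders:** the before-and-after top picture shows no change over the bystander areas.
- **Hand:** it stands free of everything, at about zero force.
- **Force:** the one disagreement was during the push, when the fingers rubbed the cover's near corner with about 5 N upward. I raised the hand slightly and it went away.

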